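Hold a side-arm flask down in the leak-test cradle

ROBOT

A 6-joint arm with a two-finger parallel gripper is mounted at the origin on the work surface. World frame = base frame: x ahead of the robot, y to its left, z up, the work surface at z = 0. Lengths are in m, angles in rad, forces in N, time in s.
With the tool pointing down it reaches from about 0.3 to 0.825 m from the base axis. Payload 5.4 kg.
Tool frame: the origin (TCP) lies midway between the tips of the shut fingers; the grasp point (between the pads) lies 19 mm behind it; z points along the fingers, y is the direction in which the jaws open and shut (so a half turn about z gives the same grasp; the last joint's range is limited). The gripper opens to 92 mm and grips with 3 to 60 N. Pads are 20 mm wide; open, the fingers measure 128 mm over their backs; the gripper's body (75 mm by 189 mm) begins 69 mm behind the grasp point.
Start: joints at [1.083, 0.158, 1.597, -0, 1.386, -0.21], TCP at [0.158, 0.553, 0.215] pointing down, gripper open.
Joint ranges: [-2.91, 2.91], [-0.94, 2.29], [0.18, 2.7], [-1.29, 4.43], [0.17, 2.64], [-3, 3]. Speed limits (rad/s): [2.57, 2.57, 3.14, 3.14, 3.14, 3.14].

INTERFACE

Orientations are given as a rotation vector (axis times angle).
In Python, from cell import bot, imaging, job gives the robot as it stands.
- The arm moves only by the tool arm_command, never from a script. Its argument "increments" is a list of rows, each a list of 3 entries, a list of its own where there are three numbers: the shift along the tool's x, y, z in units of 40 mm (1.0 is 40 mm), then the turn, a rotation vector about the tool's x, y, z in rad, then the closure, from 0 (fully open) to 1 (shut). A call has 1 to 20 rows; each row shifts and turns the commanded pose from where the row before left it, along the tool's axes as they then stand; what a row does not reach is not made up. A row lasts 1/12 s, in which the tool goes at most 41.7 mm and 7.16 degrees, less where a joint would pass 70% of its speed; a pose out of reach is approached as far as the arm can. A call is refused whole if a number of a shift passes 1 or a number of a turn 0.125, either way. A call with a gripper value outside its range is refused whole. The fingers move at their own pace and stop on an object; "squeeze" is the grip in N (left out, the last holds). Time passes only in rows, so rows that do not move let the fingers close. It gives the time, the measured TCP pose, the force and the opening at its end, in the units of the state.
- bot.sense(): the state, without advancing time (a new reading comes with each control period).
- imaging.capture(name): name is "scene" or "top" or "wrist"; returns a dict with "frame" (480x640x3 uint8, red, green, blue), "camera_matrix" (3x3 intrinsics, pixels), "pose" (4x4, takes a point from camera to world coordinates). Camera axes: x right, y up, looking along -z (the intrinsics and any distortion apply to the point x, -y, -z); pixel columns grow to the right and rows downward; lengths in m; the calibration is good to about 2 mm. A picture is of the moment at which its call begins. There is no depth.
- job.sign_off(): hands the job in, once; it reports no verdict.
The state is a dict: "time_s": time; "joints": joint angles; "joint_vel": joint speeds; "tau": joint torques, N m; "tcp_pos": TCP position; "ee_rot": TCP orientation; "ft_force": force on the tool from outside, world axes, zero at the start; "wrist_torque": the same for the moment, N m; "finger_gap": finger opening in m.
Only numpy, scipy, OpenCV 4.12 (cv2) and the standard library are available. Lean on these libraries where they do the work, as an engineer would, in place of code of your own. Each camera call takes 0.05 s, during which the arm holds its last target.

TASK

Pick up the amber flask that has a side arm, turn it so that the side arm points at the nozzle of the leak-test cradle, and set it upright in the cradle's sprung ring. Press it down until the ring is fully down on its stop and finish while still holding it pressed there: do not let go. Leave the plain flask and the other things on the bench where they stand.

Things in the scene. Friction and masses are not known exactly. Their poses are not given: they have to be found in the camera images.
- flask: Amber glass flask with a side arm, 0.12 kg: bulb 58 mm across (centre 29 mm up) on a flat 32 mm foot; round neck 25 mm across (27 at the top bead), 57 to 112 mm up; grip it about 95 mm up. Stands on the bench. Origin: centre of underside; z up the neck, x along the level side arm, which is 9 mm thick (12 at its end), 68 mm up, ending 40 mm from the axis.
- side_arm_tip (a point): Centre of the open end of the flask's side arm, 40 mm from the flask's axis and 68 mm above its underside
- cradle: Leak-test cradle, fixed: grey base 190 x 110 x 12 mm (x -65 to 125 mm), 3 spring housings 40 mm tall, a sprung steel ring, and a post 126 mm tall (at x = 80 mm) with brass nozzle and gauge. Origin: on the ring's axis at bench height; z up, x towards the nozzle. Underside of a seated flask is 66 mm above the bench with the ring up, 48 mm with it fully down.
- nozzle_tip (a point): Tip of the nozzle, 52 mm from the ring's axis and 116 mm above the bench, pointing at the ring's axis; level with the side arm when the flask is fully down, leaving a gap of 12 mm between the two
- ring_top (a point): Centre of the sprung ring, at its top face: ring 62 mm outside, 42 mm hole, 9 mm thick, 75 mm above the bench when up; moves down with the ring. The bulb sits on the edge of the hole, with the flask's underside 9 mm below the ring's top.
- spring_ring (a joint): How far the sprung ring is pressed down, m: 0 up (as found), 0.018 fully down on its stop. The spring pushes up with about 5 N at the start and 13 N at the end of the travel, so the flask's weight does not move it; it springs back when released.
- plain_flask: The other amber round flask, same size but with no side arm; origin centre of its underside; a bystander
- dropper_a: White dropper bottle, 30 mm wide, 85 mm tall; origin centre of underside; a bystander
- dropper_b: Second white dropper bottle, same size; a bystander
- spot_plate: White ceramic spot plate lying flat, 75 x 115 x 14 mm; origin centre of underside; a bystander
- reagent_bottle: Clear glass bottle with blue cap, 66 mm wide, 130 mm tall; origin centre of underside; a bystander
- beaker: Small glass beaker, 60 mm wide, 75 mm tall; origin centre of underside; a bystander
- cork_ring: Cork flask ring lying flat, 84 mm wide, 22 mm tall; origin centre of underside; a bystander
Not all that is in view belongs to the job. What is shaped like the flask but green or turquoise is not meant. Leave any purple look-alike of the cradle alone.

How it is judged:
On the way, in this order (a step that is already met when the one before it is completed fails the run):
1. the flask with the side arm is lifted off the bench (height (world z) of flask above 0.03 m), for 0.2 s.
2. the flask sits in the ring, side arm towards the nozzle, pressed fully down by the robot (value of joint spring_ring above 0.0145 m and horizontal distance between flask and ring_top below 0.007 m and z of flask in the frame of cradle between 0.04 and 0.056 m and angle between flask's own z axis and vertical below 0.17 rad and angle between the x axis of flask and the x axis of cradle, either way round below 0.22 rad and x of side_arm_tip in the frame of cradle above 0.02 m and contact force between any of the fingers, the arm and flask above 3 N), for 0.3 s.
At the end, for the whole second after the job is handed in: Robot still pushing on the flask (over 3 N); ring at least 14.5 of 18 mm down; flask within 7 mm of the ring's axis, underside 40 to 56 mm above the bench, upright within 0.17 rad, side arm towards the nozzle within 0.22 rad, slower than 20 mm/s (all of step 2 and linear speed of flask below 0.02 m/s); the arm keeps its last pose, push and grip.
It fails at once if the plain flask or another thing on the bench is moved more than 30 mm or knocked over (distance of any of plain_flask, dropper_a, dropper_b, spot_plate, reagent_bottle, beaker, cork_ring from where it was at the start of the episode above 0.03 m or angle between any of plain_flask, dropper_a, dropper_b, spot_plate, reagent_bottle, beaker, cork_ring's own z axis and vertical above 0.6 rad).
It also fails if it takes over 42 s, if anything falls off the work surface, if the arm or the gripper's body presses on something with over 40 N, if the wrist force passes 120 N, or if a joint passes its speed limit or range.

## Working session

There is one attempt and no reset: what is moved stays moved. The work goes in short steps, Python scripts to look and compute and a tool call to move; the robot and the scene stay as the last step left them, time stands still between calls to the robot, and variables do not carry over. Pictures are saved under pics/ and viewed, and the job is handed in when it is done.

Besides the shell and the picture viewer there is one more tool, called as name(argument=value, ...) on one line, values as JSON. arm_command: Moves the arm, as the interface text tells. Its arguments: {"type":"object","properties":{"increments":{"type":"array","items":{"type":"array"}},"squeeze":{"type":"number"}},"required":["increments"]}

```bash
ls; mkdir -p pics
python3 - <<'E'
from cell import bot, imaging, job
import cv2,pickle
s=bot.sense();print(s)
for n in("scene","top","wrist"):
    c=imaging.capture(n);cv2.imwrite(f"pics/{n}0.png",c["frame"][:,:,::-1]);pickle.dump(c,open(f"pics/{n}0.pkl","wb"))
    print(n,c.keys(),c["camera_matrix"],c["pose"])
E
```

```text
pics
{'time_s': 0.0, 'joints': array([ 1.08291252e+00,  1.59067969e-01,  1.59820158e+00, -8.76020121e-06,
        1.38622318e+00, -2.10079227e-01]), 'joint_vel': array([ 0.00059232, -0.00061124, -0.00030371,  0.00116709, -0.00065581,
       -0.0003436 ]), 'tau': array([-1.29004409e-03, -3.85582030e+01, -3.22102189e+01,  6.98539498e-02,
        3.78685584e-02, -1.20664345e-04]), 'tcp_pos': array([0.15740269, 0.55238617, 0.21362366]), 'ee_rot': array([-4.34881025e-01, -3.11069831e+00,  2.80877733e-03]), 'ft_force': array([-0.06259543,  0.86788487,  0.72513371]), 'wrist_torque': array([-0.01418966,  0.00528026, -0.060319  ]), 'finger_gap': 0.09178308662713477}
scene dict_keys(['frame', 'camera_matrix', 'pose']) [[601.22287032   0.         309.86772497]
 [  0.         601.22287032 233.79610071]
 [  0.           0.           1.        ]] [[ 0.18195772 -0.70510374  0.68536129  1.33042345]
 [ 0.98329877  0.13321357 -0.12400674 -0.12315015]
 [-0.00386181  0.6964789   0.71756688  0.94634205]
 [ 0.          0.          0.          1.        ]]
top dict_keys(['frame', 'camera_matrix', 'pose']) [[526.9173988    0.         320.98013376]
 [  0.         526.9173988  248.82997271]
 [  0.           0.           1.        ]] [[ 0.05720986  0.97715067 -0.20470368  0.29553799]
 [-0.99835341  0.05513463 -0.01583174  0.00242418]
 [-0.00418374  0.20527234  0.97869595  1.2269126 ]
 [ 0.          0.          0.          1.        ]]
wrist dict_keys(['frame', 'camera_matrix', 'pose']) [[349.67732996   0.         317.96304799]
 [  0.         349.67732996 236.93132682]
 [  0.           0.           1.        ]] [[ 2.74870611e-01 -9.19482724e-01 -2.81065237e-01  7.80763958e-02]
 [ 9.61481182e-01  2.62775965e-01  8.06394994e-02  5.75320669e-01]
 [-2.89437816e-04 -2.92404364e-01  9.56294726e-01  3.84204630e-01]
 [ 0.00000000e+00  0.00000000e+00  0.00000000e+00  1.00000000e+00]]
```

View pics/scene0.png

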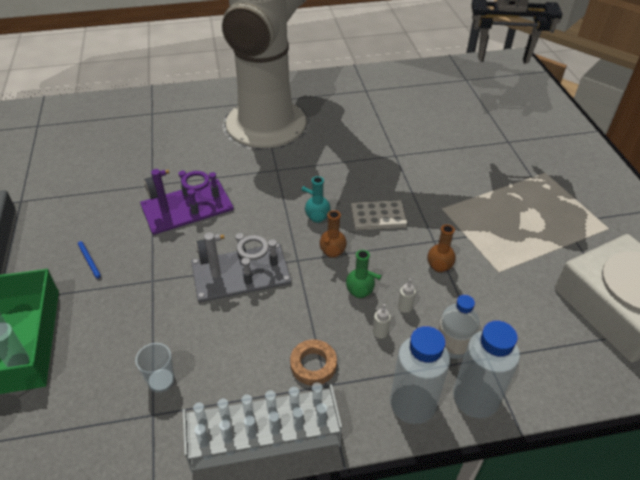

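View pics/top0.png

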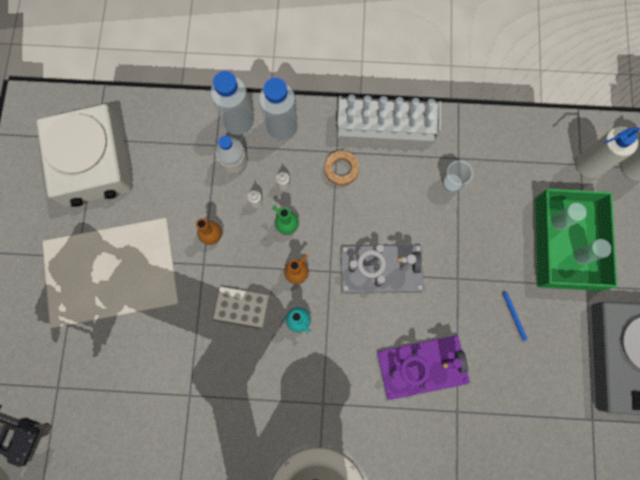

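View pics/wrist0.png

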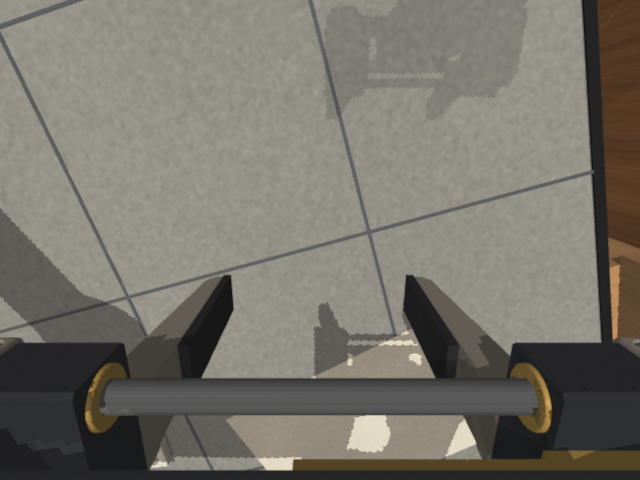

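The top view shows two amber flasks, at about (208,232) and (296,270). The grey cradle's ring is at (372,264) with its nozzle to the right, and the purple decoy sits below it. I'll enlarge these areas.

Run:
```python
import cv2,numpy as np
t=cv2.imread("pics/top0.png");s=cv2.imread("pics/scene0.png")
def cr(im,x,y,w,h,f):return cv2.resize(im[y:y+h,x:x+w],None,fx=f,fy=f,interpolation=cv2.INTER_CUBIC)
a=cr(t,180,200,160,120,5);cv2.imwrite("pics/c1.png",a)
cv2.imwrite("pics/c2.png",cr(t,330,230,110,75,7))
cv2.imwrite("pics/c3.png",cr(s,290,190,180,135,4.4))
cv2.imwrite("pics/c4.png",cr(s,180,220,120,90,6.5))
```

```text
(no output)
```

View pics/c1.png

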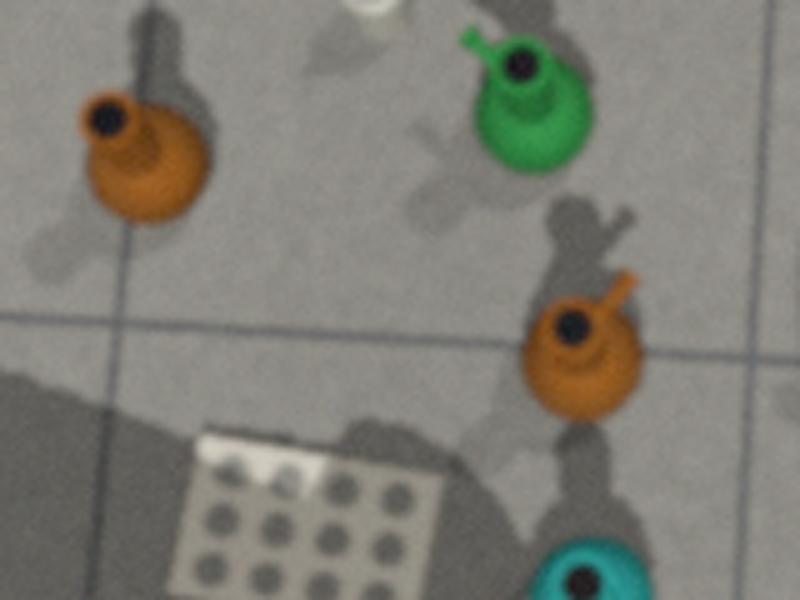

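View pics/c2.png

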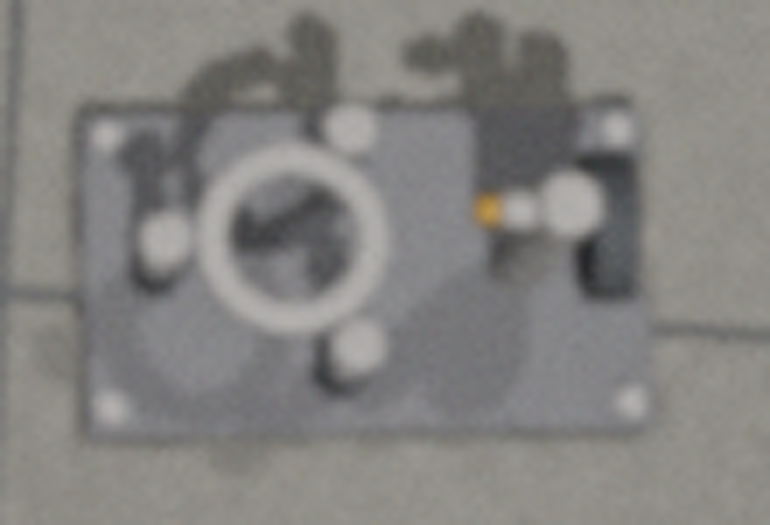

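View pics/c3.png

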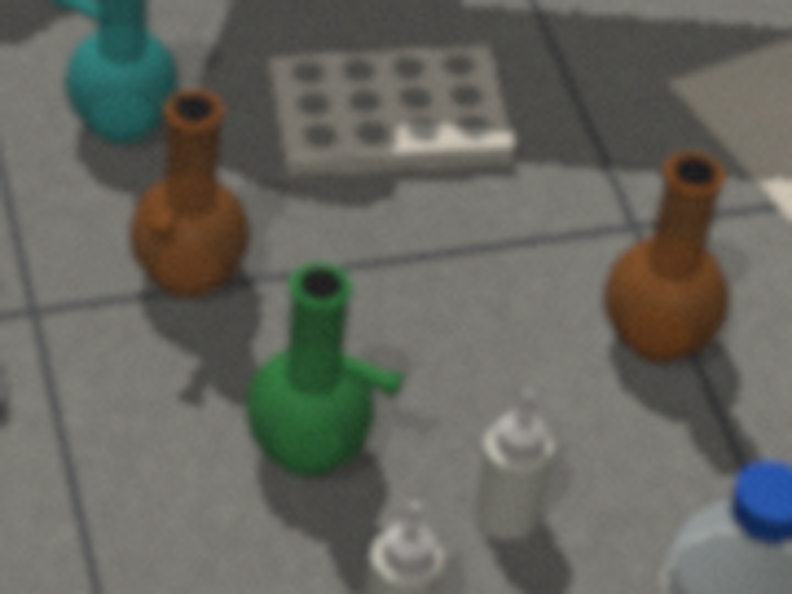

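View pics/c4.png

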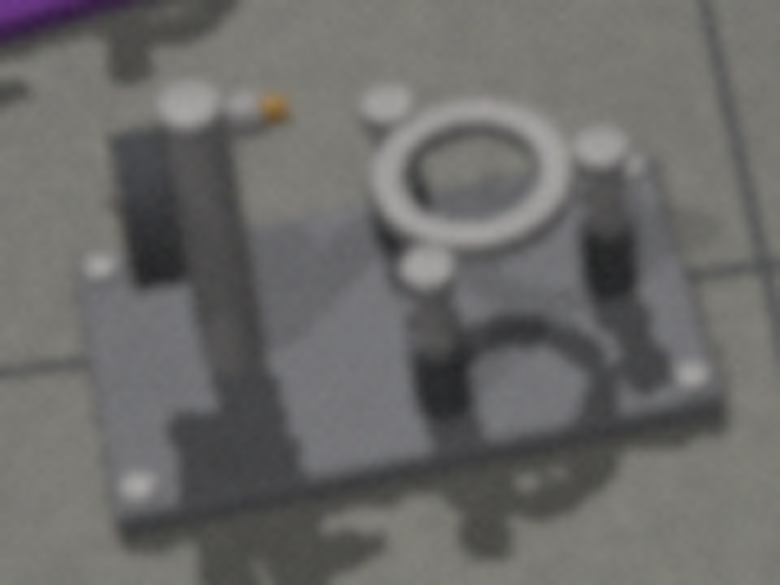

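```bash
cat > h.py <<'E'
import pickle,numpy as np
def ray(c,u,v):
    K=c["camera_matrix"];P=c["pose"]
    d=np.linalg.inv(K)@np.array([u,v,1.]);d=np.array([d[0],-d[1],-d[2]])
    return P[:3,3],P[:3,:3]@d
def atz(c,uv,z):
    o,d=ray(c,*uv);return o+d*(z-o[2])/d[2]
def proj(c,X):
    P=c["pose"];p=P[:3,:3].T@(np.asarray(X)-P[:3,3]);q=c["camera_matrix"]@np.array([p[0],-p[1],-p[2]]);return q[:2]/q[2]
E
python3 - <<'E'
from h import *
np.set_printoptions(precision=4,suppress=True)
T=pickle.load(open("pics/top0.pkl","rb"));S=pickle.load(open("pics/scene0.pkl","rb"))
def f(x,y,f,ox,oy):return ((x+.5)/f-.5+ox,(y+.5)/f-.5+oy)
t1=lambda x,y:f(x,y,5,180,200);t2=lambda x,y:f(x,y,7,330,230)
s1=lambda x,y:f(x,y,4.4,290,190);s2=lambda x,y:f(x,y,6.5,180,220)
for n,a,b,z in[("mouth",t1(573,327),s1(194,108),.112),("bulb",t1(583,358),s1(190,237),.029),("tip",t1(629,278),s1(162,226),.068),
 ("ring",t2(293,238),s2(471,174),.075),("noz",t2(476,211),s2(288,107),.116),
 ("c1",t2(75,100),s2(722,405),.012),("c2",t2(632,100),s2(122,522),.012),("c3",t2(655,432),s2(78,265),.012),("c4",t2(85,437),s2(650,155),.012),
 ("plain",t1(107,117),s1(692,175),.112),("green",t1(522,64),s1(320,284),.112),("gtip",t1(468,38),s1(396,382),.068)]:
    print(n,atz(T,a,z),atz(S,b,z))
for n,uv,z in [("turq",(297,317),.112),("pl",(241,308),.014),("drA",(254,195),.08),("drB",(283,178),.08),("purp",(414,370),.075)]: print(n,atz(T,uv,z))
E
```

```text
mouth [0.4901 0.0759 0.112 ] [0.4886 0.0778 0.112 ]
bulb [0.4903 0.0758 0.029 ] [0.4909 0.0774 0.029 ]
tip [0.5214 0.0552 0.068 ] [0.5175 0.0577 0.068 ]
ring [ 0.5094 -0.0927  0.075 ] [ 0.511  -0.0914  0.075 ]
noz [ 0.5133 -0.1449  0.116 ] [ 0.5126 -0.1429  0.116 ]
c1 [ 0.5642 -0.0227  0.012 ] [ 0.5633 -0.0241  0.012 ]
c2 [ 0.5748 -0.2101  0.012 ] [ 0.5749 -0.2092  0.012 ]
c3 [ 0.4627 -0.2198  0.012 ] [ 0.468  -0.2173  0.012 ]
c4 [ 0.4504 -0.0317  0.012 ] [ 0.4542 -0.0304  0.012 ]
plain [0.5716 0.2857 0.112 ] [0.5713 0.2851 0.112 ]
green [0.6057 0.1062 0.112 ] [0.604  0.1079 0.112 ]
gtip [0.6289 0.1358 0.068 ] [0.6274 0.1385 0.068 ]
turq [0.3795 0.0625 0.112 ]
pl [0.4001 0.1977 0.014 ]
drA [0.6517 0.1802 0.08  ]
drB [0.6959 0.1173 0.08  ]
purp [ 0.2844 -0.1918  0.075 ]
```

Measurements:
- **Side-arm flask:** at (0.490, 0.077), side arm at yaw of about -35°.
- **Cradle:** at (0.510, -0.092), yaw of about -86.5°.

I'll move above the flask with the jaws across the side arm.

arm_command(increments=[[[-0.704,-0.5725,0],[0,0,0],0],[[-0.704,-0.5725,0],[0,0,0],0],[[-0.704,-0.5725,0],[0,0,0],0],[[-0.704,-0.5725,0],[0,0,0],0],[[-0.704,-0.5725,0],[0,0,0],0],[[-0.704,-0.5725,0],[0,0,0],0],[[-0.704,-0.5725,0],[0,0,0],0],[[-0.704,-0.5725,0],[0,0,0],0],[[-0.704,-0.5725,0],[0,0,0],0],[[-0.704,-0.5725,0],[0,0,0],0],[[-0.704,-0.5725,0],[0,0,0],0],[[-0.704,-0.5725,0],[0,0,0],0],[[-0.704,-0.5725,0],[0,0,0],0],[[-0.704,-0.5725,0],[0,0,0],0],[[-0.704,-0.5725,0],[0,0,0],0],[[-0.704,-0.5725,0],[0,0,0],0],[[0,0,0],[0,0,0.083],0.2],[[0,0,0],[0,0,0.083],0.2],[[0,0,0],[0,0,0.083],0.2],[[0,0,0],[0,0,0.083],0.2]], squeeze=45)

```text
time_s: 1.82
tcp_pos: [0.4904, 0.0767, 0.2142]
ee_rot: [-0.95, -2.994, 0.0]
ft_force: [-0.3, 0.6, 0.1]
finger_gap: 0.0735
```

```bash
cat >> h.py <<'E'
from scipy.spatial.transform import Rotation as Ro
def show(bot,tgt=None,yaw=None):
    s=bot.sense();R=Ro.from_rotvec(s["ee_rot"]).as_matrix()
    print("t",s["time_s"],"p",s["tcp_pos"],"yaw",np.degrees(np.arctan2(R[1,1],R[0,1])),"tz",R[:,2],"gap",s["finger_gap"],"F",s["ft_force"],"j",s["joints"])
    if tgt is not None: print("units",R.T@(np.array(tgt)-s["tcp_pos"])/.04)
    return s,R
E
python3 - <<'E'
from h import *;from cell import bot,imaging;import cv2
np.set_printoptions(precision=4,suppress=True)
show(bot,(.49,.0768,.076))
for n in("wrist","scene","top"):
    c=imaging.capture(n);cv2.imwrite(f"pics/{n}1.png",c["frame"][:,:,::-1]);pickle.dump(c,open(f"pics/{n}1.pkl","wb"))
    if n=="wrist":
        for X in [(.49,.0768,.112),(.49,.0768,.029),(.49+.04*.819,.0768-.04*.574,.068)]: print(proj(c,X))
E
```

```text
t 1.8167 p [0.4904 0.0767 0.2142] yaw 54.78389009490948 tz [-0.0009  0.0001 -1.    ] gap 0.07351131676338261 F [-0.3451  0.6156  0.0516] j [-0.0889 -0.0472  1.8123  0.      1.3774 -1.045 ]
units [ 0.0064 -0.0013  3.4544]
[317.4022 235.8248]
[317.4228 212.8375]
[317.5994 262.2791]
```

View pics/wrist1.png

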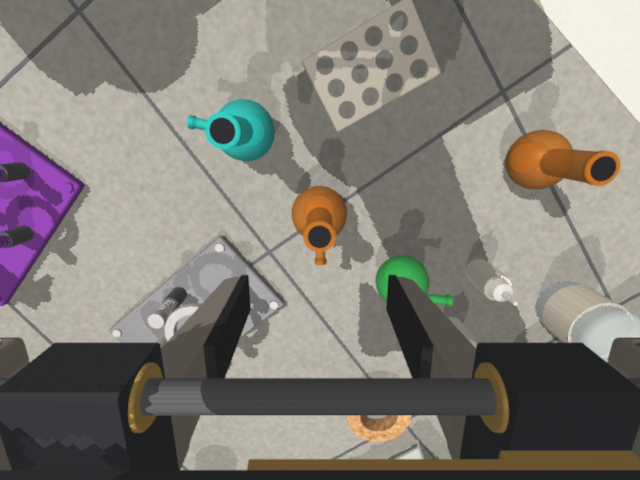

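The wrist view has the neck mouth at (319.5,237), the bulb at (319.5,212) and the arm tip at (320.5,259), within 2 px of prediction. The jaws are across the side arm. I'll compare the world positions.

Run:
```python
from h import *;import cv2
np.set_printoptions(precision=4,suppress=True)
W=pickle.load(open("pics/wrist1.pkl","rb"))
for uv,z in[((319.5,237),.112),((319.5,212),.029),((320.3,259),.068)]:print(atz(W,uv,z))
im=cv2.imread("pics/wrist1.png")[180:280,270:370];cv2.imwrite("pics/w1c.png",cv2.resize(im,None,fx=6,fy=6,interpolation=cv2.INTER_CUBIC))
```

```text
[0.4918 0.0776 0.112 ]
[0.4905 0.0791 0.029 ]
[0.5215 0.0579 0.068 ]
```

View pics/w1c.png

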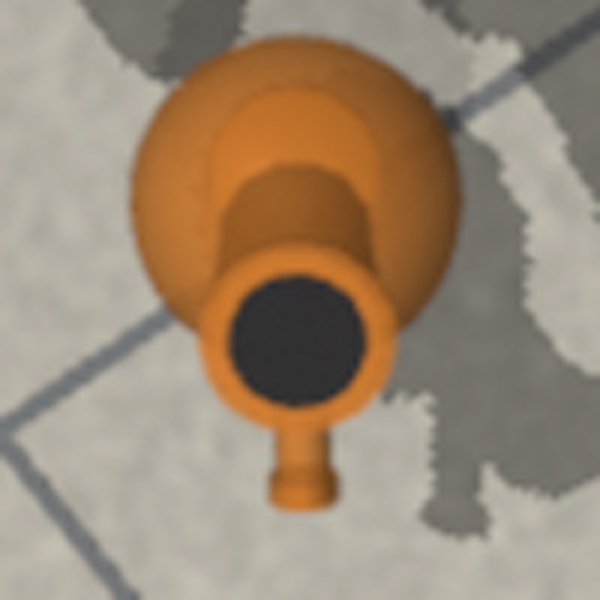

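arm_command(increments=[[[0,0.025,0.7],[0,0,0],0.2],[[0,0,0.7],[0,0,0],0.2],[[0,0,0.7],[0,0,0],0.2],[[0,0,0.7],[0,0,0],0.2],[[0,0,0.6],[0,0,0],0.2],[[0,0,0],[0,0,0],1],[[0,0,0],[0,0,0],1],[[0,0,0],[0,0,0],1],[[0,0,0],[0,0,0],1],[[0,0,0],[0,0,0],1],[[0,0,0],[0,0,0],1],[[0,0,0],[0,0,0],1],[[0,0,0],[0,0,0],1]], squeeze=45)

```text
time_s: 3.05
tcp_pos: [0.4914, 0.0778, 0.0792]
ee_rot: [0.943, 2.996, 0.0]
ft_force: [0.4, -0.5, 1.4]
finger_gap: 0.0242
```

Run:
```python
from h import *;from cell import bot,imaging;import cv2
np.set_printoptions(precision=4,suppress=True)
show(bot)
c=imaging.capture("wrist");cv2.imwrite("pics/wrist2.png",c["frame"][:,:,::-1])
```

```text
t 3.05 p [0.4914 0.0778 0.0792] yaw 55.06843694943889 tz [ 0.0009 -0.0002 -1.    ] gap 0.024233862952573397 F [ 0.3806 -0.4647  1.3727] j [-0.0864  0.1116  1.9347 -0.0001  1.0944 -1.0474]
```

View pics/wrist2.png

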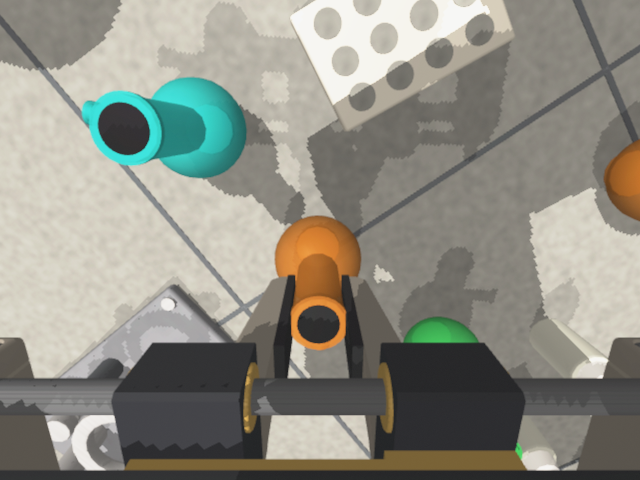

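Gripped, gap 24.2 mm. Next is to lift, carry over the ring and turn.

arm_command(increments=[[[0,0,-0.5],[0,0,0],1],[[0,0,-0.6],[0,0,0],1],[[0,0,-0.7],[0,0,0],1],[[0,0,-0.7],[0,0,0],1],[[0,0,-0.6],[0,0,0],1],[[-0.469,-0.535,0],[0,0,0],1],[[-0.469,-0.535,0],[0,0,0],1],[[-0.469,-0.535,0],[0,0,0],1],[[-0.469,-0.535,0],[0,0,0],1],[[-0.469,-0.535,0],[0,0,0],1],[[-0.469,-0.535,0],[0,0,0],1],[[0,0,0],[0,0,0.1],1],[[0,0,0],[0,0,0.1],1],[[0,0,0],[0,0,0.1],1],[[0,0,0],[0,0,0.1],1],[[0,0,0],[0,0,0.1],1],[[0,0,0],[0,0,0.1],1],[[0,0,0],[0,0,0.1],1],[[0,0,0],[0,0,0.1],1],[[0,0,0],[0,0,0.1],1]])

```text
time_s: 4.77
tcp_pos: [0.5095, -0.0917, 0.2021]
ee_rot: [-2.158, -2.282, 0.001]
ft_force: [0.8, 1.0, -0.9]
finger_gap: 0.0241
```

Run:
```python
from h import *;from cell import bot,imaging;import cv2
np.set_printoptions(precision=4,suppress=True)
show(bot,(.510,-.092,.199))
for n in("wrist","scene","top"):
    c=imaging.capture(n);cv2.imwrite(f"pics/{n}3.png",c["frame"][:,:,::-1]);pickle.dump(c,open(f"pics/{n}3.pkl","wb"))
t=cv2.imread("pics/top3.png");s=cv2.imread("pics/scene3.png")
a=cv2.resize(t[210:310,320:440],None,fx=5,fy=5,interpolation=3);b=cv2.resize(s[170:300,180:300],(500,542),interpolation=3)
cv2.imwrite("pics/t3c.png",a);cv2.imwrite("pics/s3c.png",b)
```

```text
t 4.7667 p [ 0.5095 -0.0917  0.2021] yaw 3.214583542112689 tz [-0.001   0.0005 -1.    ] gap 0.024079602867588926 F [ 0.8314  0.9811 -0.8948] j [-0.4119  0.0198  1.7702  0.0001  1.3527 -0.468 ]
units [-0.0083  0.0132  0.0772]
```

View pics/wrist3.png

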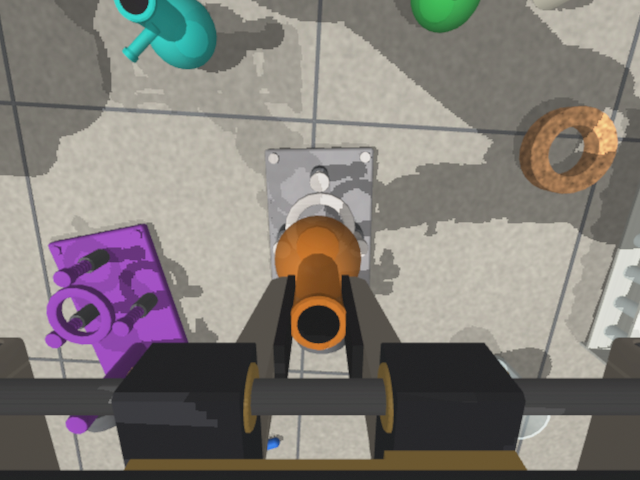

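View pics/s3c.png

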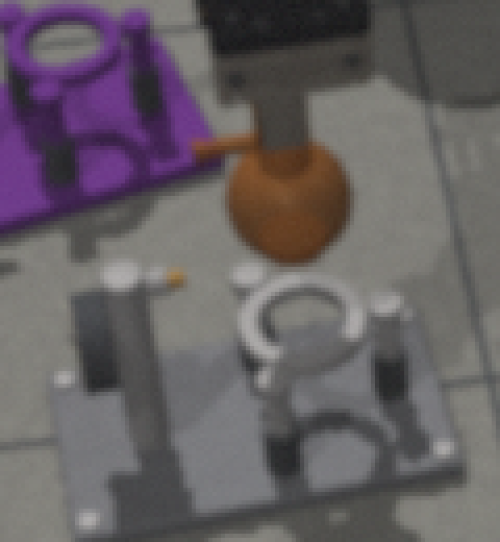

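View pics/t3c.png

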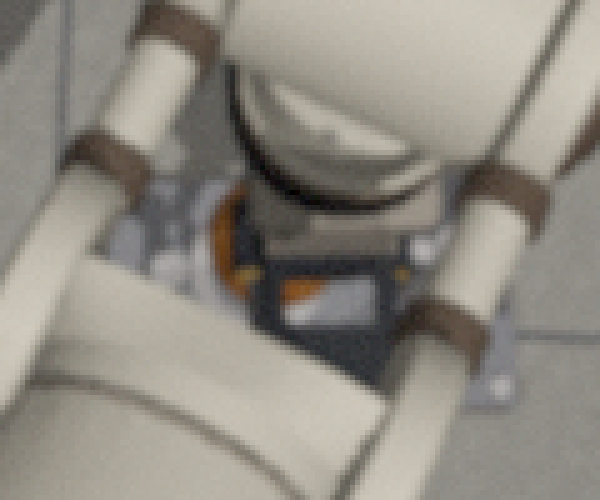

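Run:
```python
from h import *;import cv2
np.set_printoptions(precision=4,suppress=True)
W=pickle.load(open("pics/wrist3.pkl","rb"))
print("proj ring",proj(W,(.51,-.092,.075)),"bulb",proj(W,(.5095,-.0917,.123+.029)),"mouth",proj(W,(.5095,-.0917,.123+.112)))
# project ring outlines and base
im=W["frame"][:,:,::-1].copy()
im=cv2.resize(im[130:380,220:420],None,fx=3,fy=3,interpolation=3)
cv2.imwrite("pics/w3c.png",im[:600])
```

```text
proj ring [318.1764 228.9673] bulb [317.6011 259.2443] mouth [317.5397 324.7555]
```

View pics/w3c.png

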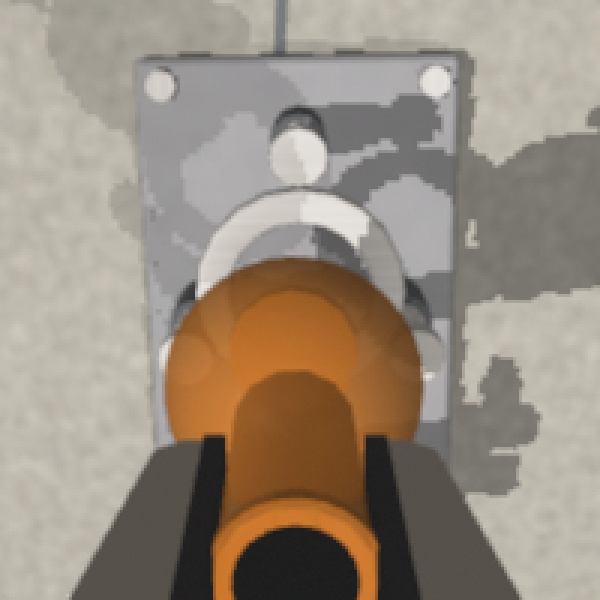

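Run:
```python
from h import *;import cv2
from scipy.optimize import least_squares
np.set_printoptions(precision=4,suppress=True)
W=pickle.load(open("pics/wrist3.pkl","rb"));print(W["pose"])
f=lambda x,y:((x+.5)/3-.5+220,(y+.5)/3-.5+130)
pts=[f(*p) for p in[(197,285),(405,285),(301,187),(225,219),(375,217),(203,255),(398,250)]]
X=np.array([atz(W,p,.075) for p in pts])
r=least_squares(lambda q:np.hypot(X[:,0]-q[0],X[:,1]-q[1])-.031,[.51,-.092]);print(r.x,r.fun)
r=least_squares(lambda q:np.hypot(X[:,0]-q[0],X[:,1]-q[1])-q[2],[.51,-.092,.031]);print(r.x,r.fun)
# bulb outline: sphere limb u
for uv,z in [(f(136,60),.012),(f(466,57),.012)]: print(atz(W,uv,z))
print("mouth",atz(W,f(296,580),.235),"bulbaxis",atz(W,f(293,400),.152))
```

```text
[[ 0.9985 -0.0528 -0.0167  0.505 ]
 [ 0.0554  0.9555  0.2897 -0.0093]
 [ 0.0007 -0.2902  0.957   0.3726]
 [ 0.      0.      0.      1.    ]]
[ 0.5116 -0.0903] [-0.0004 -0.0005  0.0002  0.     -0.0001 -0.0003 -0.0001]
[ 0.5115 -0.0896  0.0305] [ 0.     -0.      0.      0.     -0.0001 -0.0001  0.0001]
[ 0.4533 -0.0302  0.012 ]
[ 0.5632 -0.0231  0.012 ]
mouth [ 0.5098 -0.0908  0.235 ] bulbaxis [ 0.5095 -0.0944  0.152 ]
```

Comparing the three views after removing each camera's bias on the flask, the ring is about 2 mm to +x and 0.7 mm to +y of the flask. I'll correct that and descend to just above the seat.

arm_command(increments=[[[0.015,0.05,0],[0,0,0],1],[[0,0,0.35],[0,0,0],1],[[0,0,0.35],[0,0,0],1],[[0,0,0.35],[0,0,0],1],[[0,0,0.2],[0,0,0],1],[[0,0,0],[0,0,0],1],[[0,0,0],[0,0,0],1]])

```text
time_s: 5.5
tcp_pos: [0.5117, -0.0911, 0.1525]
ee_rot: [-2.151, -2.289, 0.0]
ft_force: [0.2, 0.3, -1.2]
finger_gap: 0.0243
```

Run:
```python
from h import *;from cell import bot,imaging;import cv2
np.set_printoptions(precision=4,suppress=True)
show(bot,(.5115,-.091,.127))
for n in("wrist","scene"):
    c=imaging.capture(n);cv2.imwrite(f"pics/{n}4.png",c["frame"][:,:,::-1]);pickle.dump(c,open(f"pics/{n}4.pkl","wb"))
w=cv2.imread("pics/wrist4.png");s=cv2.imread("pics/scene4.png")
a=cv2.resize(w[130:330,220:420],(560,560),interpolation=3);b=cv2.resize(s[180:300,180:300],(560,560),interpolation=3)
cv2.imwrite("pics/c4a.png",a);cv2.imwrite("pics/c4b.png",b)
```

```text
t 5.5 p [ 0.5117 -0.0911  0.1525] yaw 3.543134243029296 tz [-0.0006  0.0003 -1.    ] gap 0.0243182848110603 F [ 0.1977  0.3321 -1.201 ] j [-0.4089  0.0726  1.8172 -0.      1.2525 -0.4708]
units [ 0.0017 -0.0037  0.6377]
```

View pics/c4a.png

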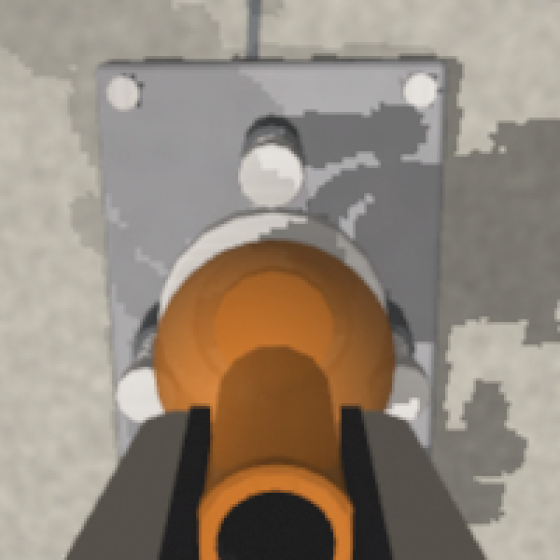

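View pics/c4b.png

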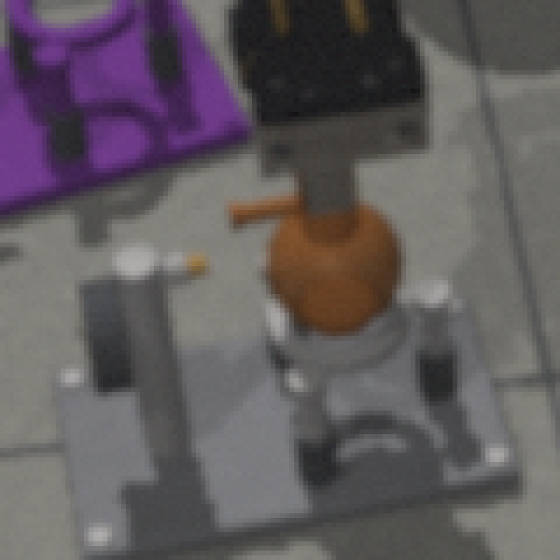

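The flask is centred over the ring (bulb and ring both at about x=275 in the crop). Now I'll press down.

arm_command(increments=[[[0,0,0.15],[0,0,0],1],[[0,0,0.1],[0,0,0],1],[[0,0,0.1],[0,0,0],1],[[0,0,0.1],[0,0,0],1],[[0,0,0.05],[0,0,0],1],[[0,0,0],[0,0,0],1],[[0,0,0],[0,0,0],1]], squeeze=55)

```text
time_s: 6.18
tcp_pos: [0.512, -0.0915, 0.1336]
ee_rot: [2.152, 2.288, -0.0]
ft_force: [-3.2, 0.1, 7.7]
finger_gap: 0.0242
```

Run:
```python
from h import *;from cell import bot,imaging;import cv2
np.set_printoptions(precision=4,suppress=True)
show(bot,(.5115,-.091,.127))
```

```text
t 6.1833 p [ 0.512  -0.0915  0.1336] yaw 3.5063455172209226 tz [ 0.0004 -0.0008 -1.    ] gap 0.02415491055529044 F [-3.2488  0.0925  7.6797] j [-0.4091  0.0945  1.8337 -0.0006  1.2127 -0.4701]
units [ 0.0136 -0.0129  0.1645]
```

arm_command(increments=[[[0,-0.01,0.06],[0,0,0],1],[[0,0,0.06],[0,0,0],1],[[0,0,0.06],[0,0,0],1],[[0,0,0],[0,0,0],1],[[0,0,0],[0,0,0],1],[[0,0,0],[0,0,0],1]])

```text
time_s: 6.68
tcp_pos: [0.5119, -0.0916, 0.127]
ee_rot: [2.151, 2.287, -0.0]
ft_force: [-3.8, 0.6, 9.4]
finger_gap: 0.0239
```

Run:
```python
from h import *;from cell import bot,imaging;import cv2
np.set_printoptions(precision=4,suppress=True)
show(bot,(.5115,-.091,.127))
```

```text
t 6.6833 p [ 0.5119 -0.0916  0.127 ] yaw 3.5102685200956385 tz [ 0.001 -0.001 -1.   ] gap 0.02393032739212906 F [-3.7834  0.6322  9.4168] j [-0.4094  0.1017  1.8399 -0.0005  1.1986 -0.4705]
units [ 0.016  -0.0095  0.0005]
```

arm_command(increments=[[[0,-0.015,0.04],[0,0,0],1],[[0,0,0.04],[0,0,0],1],[[0,0,0],[0,0,0],1],[[0,0,0],[0,0,0],1]])

```text
time_s: 7.02
tcp_pos: [0.5122, -0.0919, 0.1262]
ee_rot: [2.15, 2.286, 0.001]
ft_force: [-8.1, 2.7, 22.5]
finger_gap: 0.0242
```

Run:
```python
from h import *;from cell import bot,imaging;import cv2
np.set_printoptions(precision=4,suppress=True)
show(bot,(.5115,-.091,.127))
for n in("wrist","scene"):
    c=imaging.capture(n);cv2.imwrite(f"pics/{n}5.png",c["frame"][:,:,::-1]);pickle.dump(c,open(f"pics/{n}5.pkl","wb"))
w=cv2.imread("pics/wrist5.png");s=cv2.imread("pics/scene5.png")
a=cv2.resize(w[130:380,220:420],(480,600),interpolation=3);b=cv2.resize(s[180:300,180:300],(590,590),interpolation=3)
cv2.imwrite("pics/c5a.png",a);cv2.imwrite("pics/c5b.png",b)
c=pickle.load(open("pics/scene5.pkl","rb"))
for X in [(.5115,-.091,.075),(.5115,-.091,.057),(.5115,-.091,.077),(.5115+.0025,-.131,.116),(.5145,-.143,.116),(.5115,-.091,.152),(.5115,-.091,.160)]:
    p=proj(c,X);print(X,(p-180)*590/120)
```

```text
t 7.0167 p [ 0.5122 -0.0919  0.1262] yaw 3.5225549317960607 tz [ 0.0028 -0.0017 -1.    ] gap 0.02415000553300981 F [-8.148   2.7284 22.4613] j [-0.4097  0.1021  1.8413 -0.0005  1.195  -0.471 ]
units [ 0.0237 -0.0163 -0.0197]
(0.5115, -0.091, 0.075) [355.3745 326.9765]
(0.5115, -0.091, 0.057) [358.5842 357.1005]
(0.5115, -0.091, 0.077) [355.0136 323.589 ]
(0.5139999999999999, -0.131, 0.116) [246.5655 273.9673]
(0.5145, -0.143, 0.116) [215.9137 278.9864]
(0.5115, -0.091, 0.152) [340.8196 190.3749]
(0.5115, -0.091, 0.16) [339.2257 175.4161]
```

View pics/c5a.png

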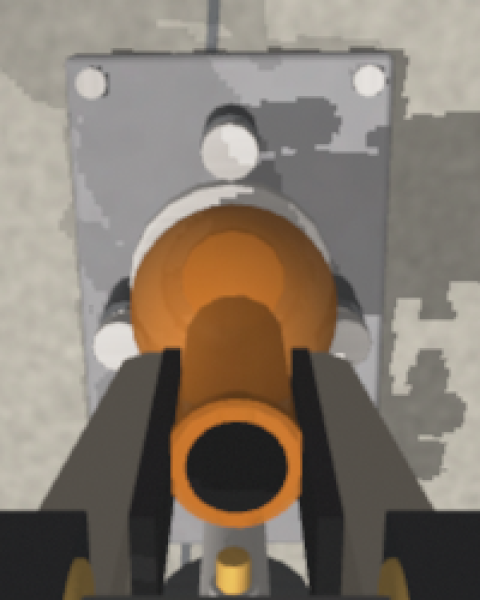

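View pics/c5b.png

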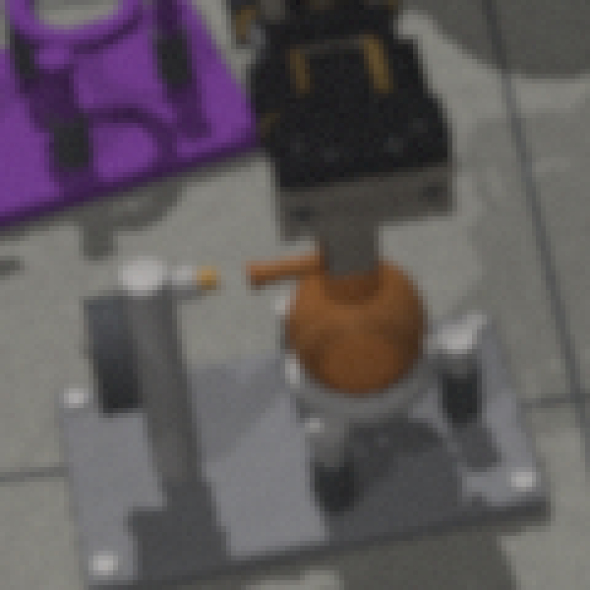

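The force jumped to 22 N, so the ring is on its stop. The side arm at (250,273) is level with the nozzle at (215,279), with a gap between them. I'll relieve some of the sideways force and hold.

arm_command(increments=[[[0.01,-0.02,0],[0,0,0],1],[[0,0,0],[0,0,0],1],[[0,0,0],[0,0,0],1],[[0,0,0],[0,0,0],1],[[0,0,0],[0,0,0],1],[[0,0,0],[0,0,0],1],[[0,0,0],[0,0,0],1],[[0,0,0],[0,0,0],1]])

```text
time_s: 7.78
tcp_pos: [0.5118, -0.0917, 0.1262]
ee_rot: [2.149, 2.285, 0.002]
ft_force: [-6.4, 1.3, 20.8]
finger_gap: 0.0241
```

Run:
```python
from h import *;from cell import bot,imaging;import cv2
np.set_printoptions(precision=4,suppress=True)
show(bot)
imaging.capture("top");show(bot)
c=imaging.capture("scene");cv2.imwrite("pics/scene6.png",c["frame"][:,:,::-1])
```

```text
t 7.7833 p [ 0.5118 -0.0917  0.1262] yaw 3.5191140254504716 tz [ 0.0041 -0.0021 -1.    ] gap 0.024080224601321743 F [-6.4289  1.3316 20.7578] j [-0.4098  0.1     1.8436 -0.0004  1.1934 -0.4711]
t 7.8333 p [ 0.5118 -0.0917  0.1262] yaw 3.517495109977739 tz [ 0.004  -0.0021 -1.    ] gap 0.023872763682656225 F [-6.4732  1.0556 19.3864] j [-0.4098  0.1     1.8437 -0.0004  1.1934 -0.471 ]
```

View pics/scene6.png

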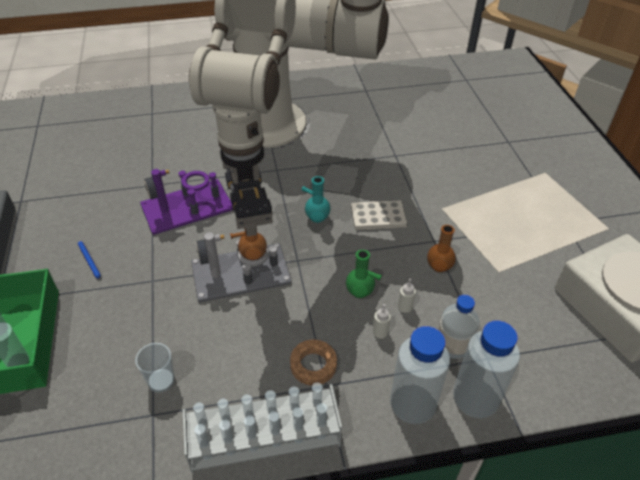

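The bystanders look unmoved. Fz has drifted from 22.5 to 19.4 N, so I'll check that it settles.

arm_command(increments=[[[0,0,0],[0,0,0],1],[[0,0,0],[0,0,0],1],[[0,0,0],[0,0,0],1],[[0,0,0],[0,0,0],1],[[0,0,0],[0,0,0],1],[[0,0,0],[0,0,0],1],[[0,0,0],[0,0,0],1],[[0,0,0],[0,0,0],1],[[0,0,0],[0,0,0],1],[[0,0,0],[0,0,0],1],[[0,0,0],[0,0,0],1],[[0,0,0],[0,0,0],1]])

```text
time_s: 8.88
tcp_pos: [0.5119, -0.0917, 0.1262]
ee_rot: [2.149, 2.285, 0.002]
ft_force: [-5.9, 1.5, 20.9]
finger_gap: 0.0235
```

Run:
```python
from h import *;from cell import bot,imaging;import cv2
np.set_printoptions(precision=4,suppress=True)
show(bot)
c=imaging.capture("scene");s=c["frame"][:,:,::-1];cv2.imwrite("pics/c7b.png",cv2.resize(s[180:300,180:300],(590,590),interpolation=3))
```

```text
t 8.8833 p [ 0.5119 -0.0917  0.1262] yaw 3.518455287115966 tz [ 0.0041 -0.0021 -1.    ] gap 0.023510627290084 F [-5.8753  1.4928 20.9273] j [-0.4098  0.1     1.8436 -0.0003  1.1934 -0.471 ]
```

View pics/c7b.png

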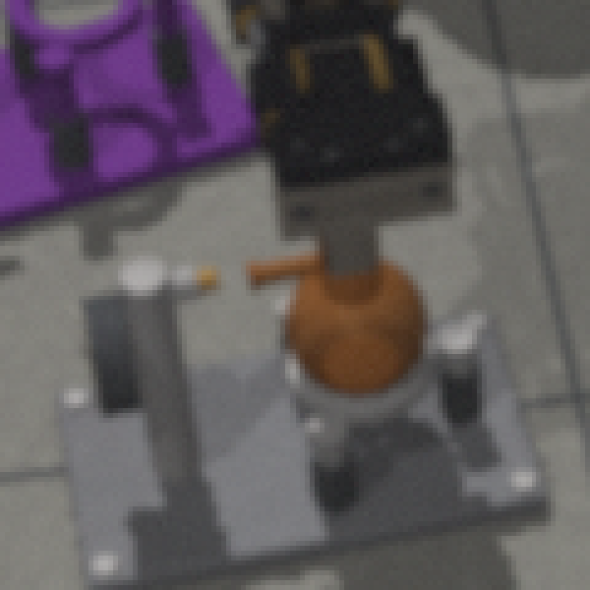

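The hold is steady: same pose and about 21 N down, with the side arm level with and facing the nozzle. I'll hand it in.

```bash
python3 -c "
from cell import job;print(job.sign_off())"
```

```text
the job is handed in; nothing more can be done
None
```

I picked up the side-arm flask by its neck, turned it about 52° so the side arm faces the nozzle, and seated it in the grey cradle's ring. I pressed it onto the stop and handed in at about 9 s with the flask still held. The sign-off gave no verdict.

**Last checks:**
- **Pressed down:** the downward push jumped from about 9 N to 22 N at the end of the travel, which indicates the stop. It then read 19–22 N over about two seconds, with the TCP steady at z = 0.126 m. By the grasp height, that puts the flask's underside about 47–48 mm above the bench.
- **Direction and level:** the scene picture shows the side arm level with the nozzle and facing it, with a clear gap. By the measured yaw it is within about 2°.
- **Centring:** flask and ring were aligned in the wrist view just before pressing.
- **Bystanders:** the plain flask and the other bench items look unmoved in the last full scene picture.

**What disagreed:**
- The camera estimates of the ring's position differed by about 2 mm.
- A sideways force of about 6 N remained during the press, so the flask may be a millimetre or so off centre. That is well inside the 7 mm limit.

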